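Unlock the two-dial sample box and slide it open

TASK

The grey metal sample box is locked: turn the pointer of its left dial to four pips and that of its right dial to two pips, and as the lock is worn, ease each pointer past or short of its mark until you feel its pin catch and the pointer turns no further. Never force a held pointer or a held lid: stop at a light push, well under 15 N. Then slide the lid fully open to the box's left, take the hand away, and leave everything else on the bench where it stands.

Things in the scene. Friction and masses are not known exactly. Their poses are not given: they have to be found in the camera images.
- sample_box: locked grey metal box fixed to the bench, 180 (x) x 290 (y) x 56 mm tall; origin at the centre of its underside, x from its front (robot's side) to its back, y to its left. Rear part, x -20 to 90: flat deck 56 mm high with two pointer dials, axes at x = 45, y = 70 (left) and -70 mm (right). Front part: channel with a sliding lid over a well with vials; front rail 58 mm high
- dial_left (a joint): turn of the left dial (rad). 0: pointer straight to the box's front (-x); positive: counter-clockwise from above, tip to the right seen from the front. Pip group n = 1..5 (left to right) is at (n - 3) x 0.628, so 4 pips at 0.628. End stops at -1.45 and 1.45. Starts between -1.25 and 0.15, so turn it counter-clockwise. Drag 1.5 to 4 N at the push point; stays where left
- dial_right (a joint): turn of the right dial (rad). 0: pointer straight to the box's front (-x); positive: counter-clockwise from above, tip to the right seen from the front. Pip group n = 1..5 (left to right) is at (n - 3) x 0.628, so 2 pips at -0.628. End stops at -1.45 and 1.45. Starts between -0.15 and 1.25, so turn it clockwise. Drag 1.5 to 4 N at the push point; stays where left
- left_axis (a point): point on the left dial's upright axis, 74 mm above the bench. Wear: the true catching point lies up to 0.3 rad either side of the pip group, other every time and for each dial, and nothing shows it. There a hidden sprung pin snaps in and holds the dial for good: some 0.04 rad of free play, then a springy stop, about 8 N per mm at the push point
- right_axis (a point): point on the right dial's upright axis, 74 mm above the bench; this dial is worn and catches in the same way as the left one, at its own point
- left_pointer (a point): push point of the left dial: middle of its pointer, 38 mm from the axis, 74 mm above the bench; its x runs along the pointer from tip to axis. The pointer is an upright black bar with a white line, 12 mm thick, 62 to 86 mm above the bench, from 48 mm ahead of the axis to 16 mm behind it, on a round foot 52 mm wide and up to 64 mm above the bench
- right_pointer (a point): push point of the right dial: middle of its pointer, 38 mm from the axis, 74 mm above the bench; same bar as the left one
- carrier_left (a joint): how far the left dial's hidden locking pin is pushed aside on its spring (m), along the box's y: 0 unloaded, about 0.001 for each 9 N at the push point of the caught dial, or each 10 N on the locked lid. Beyond 0.00165 either way the lock is forced
- carrier_right (a joint): the same for the right dial's hidden locking pin
- lid (a joint): travel of the lid (m): 0 shut, 0.070 fully open (hard end stop), along the box's +y (its left). While a dial is not caught the lid moves 4 mm and meets a springy stop. Free, it slides with a drag of about 3 N and stays where it is left
- lid_grip (a point): centre of the upright grip bar on the lid, 62 mm above the bench: 10 mm thick along the box's y, 40 mm long along its x, 22 mm tall, rising from the lid's top at 52 mm. It moves with the lid
- bottle: round capped glass bottle, 56 mm wide, 104 mm tall; bystander, origin at the centre of its underside
- flask: conical glass flask, 66 mm wide, 105 mm tall; bystander, origin at the centre of its underside
- tube: capped plastic tube standing on its cap, 34 mm wide, 114 mm tall; bystander, origin at the centre of its underside
- tip_box: pipette tip box with clear top, 68 x 106 x 67 mm; bystander, origin at the centre of its underside
- timer: white bench timer, 42 x 62 x 62 mm; bystander, origin at the centre of its underside
- beaker: small glass beaker, 53 mm wide, 58 mm tall; bystander, origin at the centre of its underside
- tape_roll: roll of label tape lying flat beside the left end of the sample box, 66 mm wide, 18 mm tall; bystander, origin at the centre of its underside
- petri_dish: closed petri dish lying beside the right end of the sample box, 61 mm wide, 15 mm tall; bystander, origin at the centre of its underside

How it is judged:
By the outcome, as a careful person would: the job done as asked, in the order asked, and still so for the second after the job is handed in, with the robot touching nothing.
It also fails if it takes over 72 s, if anything falls off the work surface, if the arm or the gripper's body presses on something with over 40 N, if the wrist force passes 120 N, or if a joint passes its speed limit or range.

ROBOT

A 6-joint arm with a two-finger parallel gripper is mounted at the origin on a cart in front of the work surface, level with it; the furniture and walls round the work are solid. World frame = base frame: x ahead of the robot, y to its left, z up, the work surface at z = 0. Lengths are in m, angles in rad, forces in N, time in s.
With the tool pointing down it reaches from about 0.375 to 0.9 m from the base axis. Payload 3.1 kg.
Tool frame: the origin (TCP) lies midway between the tips of the shut fingers; the grasp point (between the pads) lies 19 mm behind it; x points along the fingers, z is the direction in which the jaws open and shut, and the axes are right-handed (so a half turn about x gives the same grasp; the last joint's range is limited). The gripper opens to 85 mm and grips with 20 to 120 N. Pads are 22 mm wide; open, the fingers measure 114 mm over their backs; the gripper's body (76 mm by 85 mm) begins 54 mm behind the grasp point. The pads swing forward as they close: fully open they stand 13 mm farther back than shut.
Start: joints at [0.936, 0.527, 1.433, -0, 1.181, -0.178], TCP at [0.275, 0.561, 0.231] pointing down, gripper open.
Joint ranges: [-3.08, 3.08], [-0.75, 2.2], [0.22, 2.44], [-1.43, 4.57], [0, 2.65], [-2.85, 2.85]. Speed limits (rad/s): [2.79, 2.79, 3.14, 3.14, 3.14, 3.14].

INTERFACE

Orientations are given as a unit quaternion [x, y, z, w].
In Python, from station import status, snapshot, camera_params, ticket gives the robot as it stands.
- The arm moves only by the tool arm_command, never from a script. Its argument "series" is a list that holds one entry, the list of rows, each a list of 4 numbers: the shift along the tool's x, y, z in mm, then the turn about the tool's x in rad. A call has 1 to 10 rows; each row shifts and turns the commanded pose from where the row before left it, along the tool's axes as they then stand; what a row does not reach is not made up. A row lasts 1/10 s, in which the tool goes at most 50 mm and 8.59 degrees, less where a joint would pass 70% of its speed; a pose out of reach is approached as far as the arm can. A call is refused whole if a number of a shift passes 50 or a number of a turn 0.15, either way. A call with a gripper value outside its range is refused whole. "jaw" is the opening in per cent of the stroke, from 0 (shut) to 100 (fully open), set as the call begins (left out, the last holds). The fingers move at their own pace and stop on an object; "force" is the grip in N (left out, the last holds). Time passes only in rows, so rows that do not move let the fingers close. It gives the time, the measured TCP pose, the force and the opening at its end, in the units of the state.
- status.sense(): the state, without advancing time (a new reading comes with each control period).
- snapshot(name): name is "scene" or "top" or "wrist"; returns the picture (480x640x3 uint8, red, green, blue); there is no depth.
- camera_params(name): a dict with "fovy" (degrees; the focal length in pixels is half the picture's height over the tangent of half this angle, whatever the lens; pixels are square), "cx", "cy" (the principal point, pixels), "extrinsics" (4x4, takes a point from camera to world coordinates); the wrist camera has in their place "mount" (4x4, takes a point from camera to tool coordinates, whose origin is the TCP and whose axes are the tool frame's). Camera axes: x right, y down, z forward; pixel columns grow to the right and rows downward; lengths in m; the calibration is good to about 2 mm. A picture is of the moment at which its call begins: read the wrist's pose just before it. camera_params takes no time and is no camera call.
- ticket.sign_off(): hands the job in, once; it reports no verdict.
The state is a dict: "t": time; "q": joint angles; "qd": joint speeds; "tau": joint torques, N m; "tcp_pos": TCP position; "tool_rot": TCP orientation; "force": force on the tool from outside, world axes, zero at the start; "ft_torque": the same for the moment, N m; "finger_gap": opening from 0.0 (shut) to 1.0 (fully open).
Only numpy, scipy, OpenCV 4.12 (cv2) and the standard library are available. Lean on these libraries where they do the work, as an engineer would, in place of code of your own. Each camera call takes 0.05 s, during which the arm holds its last target. There are 200 camera calls.

## Working session

There is one attempt and no reset: what is moved stays moved. The work goes in short steps, Python scripts to look and compute and a tool call to move; the robot and the scene stay as the last step left them, time stands still between calls to the robot, and variables do not carry over. Pictures are saved under pics/ and viewed, about 8 in all and at most 12, crops included, and the job is handed in when it is done.

Besides the shell and the picture viewer there is one more tool, called after "Request:" by a JSON object that holds its "fn" and its "kwargs". arm_command: Moves the arm, as the interface text tells. Its arguments: {"type":"object","properties":{"series":{"type":"array"},"jaw":{"type":"number"},"force":{"type":"number"}},"required":["series"]}

```bash
ls; mkdir -p pics; python3 - <<'E'
from station import status,snapshot,camera_params
import cv2
print(status.sense())
for n in("scene","top"):
    p=camera_params(n);print(n,p)
    cv2.imwrite(f"pics/{n}0.png",cv2.cvtColor(snapshot(n),cv2.COLOR_RGB2BGR))
print(camera_params("wrist"))
E
```

```text
pics
{'t': 0.0, 'q': array([ 9.36527961e-01,  5.28428508e-01,  1.43388395e+00,  4.49438721e-05,
        1.18136662e+00, -1.78497676e-01]), 'qd': array([ 1.25551453e-03, -9.05474527e-04,  6.93509780e-04, -9.15982921e-05,
        5.98264637e-05,  3.91345452e-04]), 'tau': array([-6.83592716e-04, -4.42350483e+01, -1.78023058e+01, -2.40300133e-04,
        8.22518341e-03, -2.77311921e-05]), 'tcp_pos': array([0.27464044, 0.56065348, 0.23036257]), 'tool_rot': array([-0.37436808,  0.6007258 ,  0.37384951,  0.5993443 ]), 'force': array([-0.01155579,  0.43658166,  0.30287228]), 'ft_torque': array([-0.00102073,  0.02522649, -0.05520698]), 'finger_gap': 1.0012645273441403}
scene {'fovy': 50.47732213922457, 'cx': 318.9039963182949, 'cy': 238.432811409691, 'extrinsics': array([[ 0.75551599, -0.44504377,  0.48076151, -0.05892071],
       [-0.65495596, -0.53002553,  0.53861455, -0.70107868],
       [ 0.01510882, -0.72180952, -0.69192683,  0.97771177],
       [ 0.        ,  0.        ,  0.        ,  1.        ]])}
top {'fovy': 56.361392145058936, 'cx': 322.0326740904971, 'cy': 239.4648459733003, 'extrinsics': array([[-0.02479477, -0.99723349,  0.07007556,  0.45684605],
       [-0.99967085,  0.0242713 , -0.00831178,  0.01985066],
       [ 0.00658796, -0.07025858, -0.99750706,  1.28626684],
       [ 0.        ,  0.        ,  0.        ,  1.        ]])}
{'fovy': 58.88104023501559, 'cx': 324.5223717039396, 'cy': 240.80322533097845, 'mount': array([[ 8.68295812e-04, -3.08057583e-01,  9.51367317e-01,
        -1.42621019e-01],
       [ 9.92786482e-04, -9.51366941e-01, -3.08058367e-01,
         7.94980181e-02],
       [ 9.99999130e-01,  1.21199040e-03, -5.20232527e-04,
         1.26471958e-03],
       [ 0.00000000e+00,  0.00000000e+00,  0.00000000e+00,
         1.00000000e+00]])}
```

View pics/top0.png

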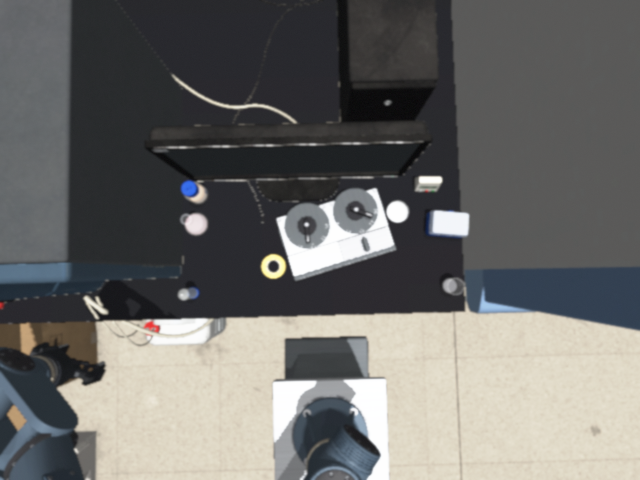

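View pics/scene0.png

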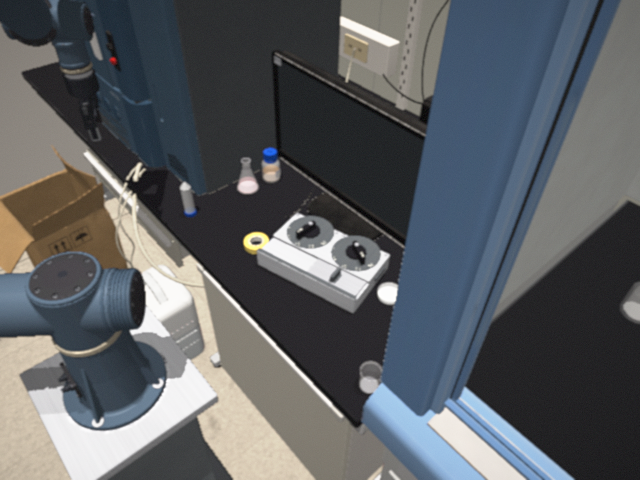

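The top view shows the box at about (277–395, 188–278), yawed, with the left pointer at (307,230), the right pointer at (362,212) and the lid grip at (365,244). A monitor stands just behind it. The scene view agrees. I'll enlarge the box in the top view.

```bash
python3 - <<'E'
import cv2
im=cv2.imread("pics/top0.png")
c=im[180:285,265:405]
cv2.imwrite("pics/c1.png",cv2.resize(c,None,fx=5.5,fy=5.5,interpolation=cv2.INTER_CUBIC))
E
```

```text
(no output)
```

View pics/c1.png

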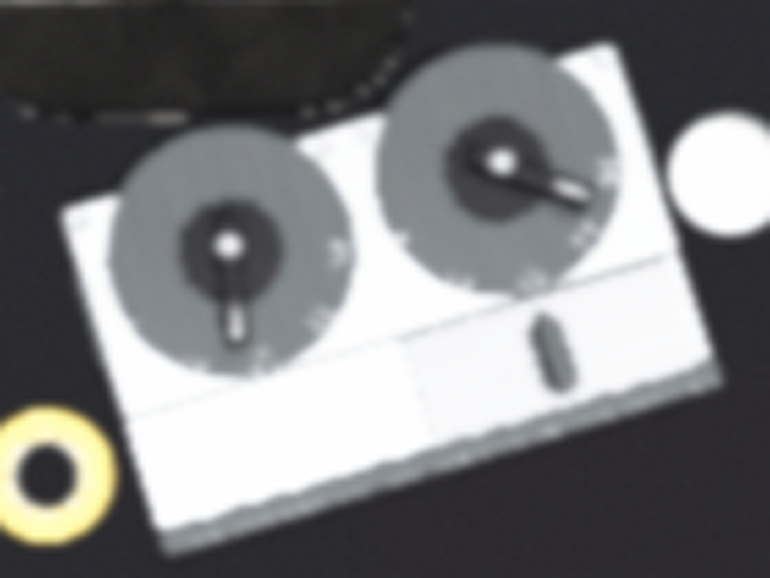

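```bash
cat > h.py <<'E'
import numpy as np, cv2
from station import status,snapshot,camera_params
from scipy.spatial.transform import Rotation as R
def ray(n,uv,T=None):
    p=camera_params(n);E=p["extrinsics"] if T is None else T
    f=240/np.tan(np.radians(p["fovy"])/2)
    d=E[:3,:3]@np.array([(uv[0]-p["cx"])/f,(uv[1]-p["cy"])/f,1]);return E[:3,3],d
def atz(n,uv,z,T=None):
    o,d=ray(n,uv,T);return (o+d*(z-o[2])/d[2])[:2]
def wristT():
    s=status.sense();T=np.eye(4);T[:3,:3]=R.from_quat(s["tool_rot"]).as_matrix();T[:3,3]=s["tcp_pos"]
    return T@camera_params("wrist")["mount"]
def fit(local,world):
    a,b=np.array(local),np.array(world);am,bm=a.mean(0),b.mean(0)
    A=((a-am)[:,0]+1j*(a-am)[:,1]);B=((b-bm)[:,0]+1j*(b-bm)[:,1])
    th=np.angle((A.conj()*B).sum());c,s=np.cos(th),np.sin(th);M=np.array([[c,-s],[s,c]])
    t=bm-M@am;return th,t,b-(a@M.T+t)
E
python3 - <<'E'
from h import *
px=lambda x,y:((x+.5)/5.5-.5+265,(y+.5)/5.5-.5+180)
pts=[((62,210),.056,(.09,.145)),((612,43),.056,(.09,-.145)),((165,530),.058,(-.09,.145)),((712,362),.058,(-.09,-.145)),((229,245),.086,(.045,.07)),((502,162),.086,(.045,-.07))]
W=[atz("top",px(*p[0]),p[1]) for p in pts]
th,t,r=fit([p[2] for p in pts],W);print(th,t);print(np.round(r*1e3,1))
for a,b in (((229,245),(236,342)),((502,162),(583,205))):
    d=atz("top",px(*b),.086)-atz("top",px(*a),.086);ang=np.arctan2(d[1],d[0])-th-np.pi
    print("dial",(ang+np.pi)%(2*np.pi)-np.pi,np.linalg.norm(d))
print("tilt grip",atz("top",px(553,352),.074), "monitor base",atz("top",(297,200),0), "mon bottom",atz("top",(180,178),.0),atz("top",(390,178),.0),"mon top@.3",atz("top",(150,125),.3),atz("top",(430,125),.3))
c,s=np.cos(th),np.sin(th);M=np.array([[c,-s],[s,c]])
for n,l in dict(L=(.045,.07),Rr=(.045,-.07)).items(): print(n,M@l+t)
for u in ((272,266),(397,211)):print(atz("top",u,.015))
s_=status.sense();print(R.from_quat(s_["tool_rot"]).as_matrix().round(3))
E
```

```text
0.27464731075339327 [ 0.56269025 -0.02756526]
[[-3.6 -0.9]
 [-4.1 -0.8]
 [ 8.3 -0.5]
 [ 6.6  3.6]
 [-3.5 -0.7]
 [-3.7 -0.8]]
dial -0.22530114961265646 0.04770630073248204
dial 0.7800486356548628 0.04495371346871507
tilt grip [ 0.52794538 -0.10687713] monitor base [0.66348752 0.07875363] mon bottom [0.73589785 0.41655675] [ 0.72162115 -0.19301576] mon top@.3 [0.79268545 0.39081918] [ 0.7784699  -0.23777162]
L [0.58701917 0.05201554]
Rr [ 0.62498821 -0.08273738]
[0.47431356 0.15273334]
[ 0.62254815 -0.20718611]
[[-0.001 -0.898  0.44 ]
 [-0.002  0.44   0.898]
 [-1.     0.    -0.002]]
```

```bash
python3 - <<'E'
from h import *
px=lambda x,y:((x+.5)/5.5-.5+265,(y+.5)/5.5-.5+180)
pts=[((62,210),.056,(.09,.145)),((612,43),.056,(.09,-.145)),((168,555),.058,(-.09,.145)),((722,383),.058,(-.09,-.145)),((229,245),.086,(.045,.07)),((502,162),.086,(.045,-.07))]
W=[atz("top",px(*p[0]),p[1]) for p in pts]
th,t,r=fit([p[2] for p in pts],W);print(th,t);print(np.round(r*1e3,1))
c,s=np.cos(th),np.sin(th);M=np.array([[c,-s],[s,c]])
for a,b in (((229,245),(236,345)),((502,162),(583,205))):
    d=M.T@(atz("top",px(*b),.086)-atz("top",px(*a),.086));print("dial",np.arctan2(-d[1],-d[0]))
print("grip local",M.T@(atz("top",px(553,352),.074)-t))
for n,l in dict(L=(.045,.07),Rr=(.045,-.07)).items(): print(n,M@l+t)
# inspection pose: wrist cam, tool z yaw th, look at box centre
C=camera_params("wrist")["mount"]
Rt=np.array([[0,-s,c],[0,c,s],[-1,0,0]])
ctr=np.r_[M@np.array([.02,0])+t,.06]
d=Rt@C[:3,2]
for h in (.2,.25,.3):
    p=ctr-d*(h/-d[2])-Rt@C[:3,3]; print(h,"tcp for view",p)
E
```

```text
0.27504599108423305 [ 0.55885413 -0.02854681]
[[ 0.3  0.1]
 [-0.3  0.1]
 [-0.2 -0.8]
 [-0.3  0. ]
 [ 0.4  0.3]
 [ 0.1  0.2]]
dial -0.22784250206412926
dial 0.7796499553240235
grip local [-0.0510208  -0.06699155]
L [0.58315132 0.05104369]
Rr [ 0.62117409 -0.08369409]
0.2 tcp for view [ 0.58099285 -0.03761168  0.11737898]
0.25 tcp for view [ 0.57662203 -0.02202251  0.16737898]
0.3 tcp for view [ 0.5722512  -0.00643334  0.21737898]
```

Request:
{"fn": "arm_command", "kwargs": {"series": [[[0, 0, 0, 0.1335], [0, 0, 0, 0.1335], [0, 0, 0, 0.1335], [0, 0, 0, 0.1335], [0, 0, 0, 0.1335], [0, 0, 0, 0.1335], [0, 0, 0, 0.1335], [0, 0, 0, 0.1335], [0, -41.5, 20.5, 0], [0, -41.5, 20.5, 0]]], "jaw": 0}}

```text
t: 1.1
tcp_pos: [0.3195, 0.4798, 0.2306]
tool_rot: [-0.018, 0.707, 0.018, 0.707]
force: [0.8, -0.9, 0.0]
finger_gap: -0.0
```

Request:
{"fn": "arm_command", "kwargs": {"series": [[[0, -41.5, 20.5, 0], [0, -41.5, 20.5, 0], [0, -41.5, 20.5, 0], [0, -41.5, 20.5, 0], [0, -41.5, 20.5, 0], [0, -41.5, 20.5, 0], [0, -41.5, 20.5, 0], [0, -41.5, 20.5, 0], [0, 0, 0, 0], [0, 0, 0, 0]]]}}

```text
t: 2.1
tcp_pos: [0.4994, 0.1553, 0.2309]
tool_rot: [-0.015, 0.707, 0.016, 0.706]
force: [-0.9, 0.3, -0.2]
finger_gap: 0.0
```

```bash
cat >> h.py <<'E'
TH=.27505;T0=np.array([.55885,-.02855])
AX={"L":(.045,.07),"R":(.045,-.07),"G":(-.051,-.067)}
def rel(k,show=True):
    "tool-frame view: yaw rel. box, TCP offset from axis k in box frame (mm) and in tool z,y"
    s=status.sense();m=R.from_quat(s["tool_rot"]).as_matrix();yaw=np.arctan2(m[1,2],m[0,2])
    c_=lambda a:np.array([[np.cos(a),-np.sin(a)],[np.sin(a),np.cos(a)]])
    ax=c_(TH)@np.array(AX[k])+T0;d=s["tcp_pos"][:2]-ax
    f=s["force"];ft=c_(yaw).T@f[:2]
    print("t %.2f yaw-th %.3f z %.1f | box %s | tool zy %s | F zy %s Fz %.2f gap %.2f"%(s["t"],yaw-TH,s["tcp_pos"][2]*1e3,(c_(TH).T@d*1e3).round(1),(c_(yaw).T@d*1e3).round(1),ft.round(2),f[2],s["finger_gap"]))
E
python3 -c "
from h import *
rel('L');print(wristT()[:3,3])
cv2.imwrite('pics/w1.png',cv2.cvtColor(snapshot('wrist'),cv2.COLOR_RGB2BGR))"
```

```text
t 2.10 yaw-th -0.231 z 230.9 | box [-52.3 123.1] | tool zy [-79.1 107.9] | F zy [-0.87  0.38] Fz -0.24 gap 0.00
[0.49622153 0.23555936 0.37353613]
```

View pics/w1.png

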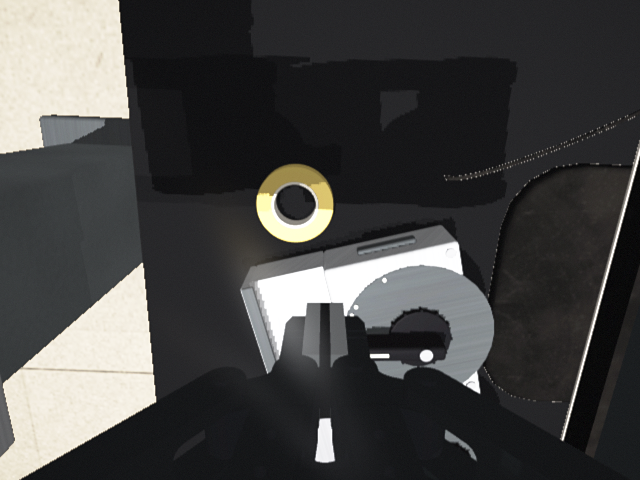

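The wrist view shows the left hub dot at (427,356), the pointer's white line at (380,356) and the shut fingers at (324,330). I'll check this against the pose fit and move over the approach point.

```bash
python3 -c "
from h import *
T=wristT();a=atz('wrist',(427,356),.086,T);b=atz('wrist',(372,356),.086,T);print(a,'expect .5832 .0510',np.arctan2(*(a-b)[::-1])-TH)"
```

```text
[0.58326751 0.05297853] expect .5832 .0510 -0.22656094652357364
```

Request:
{"fn": "arm_command", "kwargs": {"series": [[[0, -41.5, 20.5, 0], [0, -41.5, 20.5, 0], [30, 0, 0, 0], [30, 0, 0, 0], [30, 0, 0, 0], [20, 0, 0, 0], [0, 0, 0, 0], [0, 0, 0, 0]]]}}

```text
t: 2.95
tcp_pos: [0.5437, 0.0767, 0.1214]
tool_rot: [-0.017, 0.707, 0.017, 0.707]
force: [0.5, 0.2, -0.1]
finger_gap: -0.003
```

```bash
python3 -c "
from h import *
rel('L')"
```

```text
t 2.95 yaw-th -0.226 z 121.4 | box [-31.   35.4] | tool zy [-38.1  27.6] | F zy [0.54 0.17] Fz -0.12 gap -0.00
```

Request:
{"fn": "arm_command", "kwargs": {"series": [[[25, 0, 0, 0], [20, 0, 0, 0], [8.4, 0, 0, 0], [0, 0, 0, 0], [0, -3, 0, 0], [0, -3, 0, 0], [0, -2, 0, 0], [0, -1.5, 0, 0], [0, 0, 0, 0]]]}}

```text
t: 3.85
tcp_pos: [0.5451, 0.0659, 0.0685]
tool_rot: [-0.016, 0.706, 0.017, 0.707]
force: [0.4, 2.8, 0.8]
finger_gap: -0.003
```

```bash
python3 -c "
from h import *
rel('L')"
```

```text
t 3.85 yaw-th -0.229 z 68.5 | box [-32.5  24.6] | tool zy [-37.3  16.6] | F zy [0.49 2.81] Fz 0.81 gap -0.00
```

Request:
{"fn": "arm_command", "kwargs": {"series": [[[0, -1.92, -0.8, -0.05], [0, -1.92, -0.8, -0.05], [0, -1.92, -0.8, -0.05], [0, -1.92, -0.8, -0.05], [0, -1.92, -0.8, -0.05], [0, -1.92, -0.8, -0.05], [0, -1.92, -0.8, -0.05], [0, -1.92, -0.8, -0.05], [0, -1.92, -0.8, -0.05], [0, -1.92, -0.8, -0.05]]]}}

```text
t: 4.85
tcp_pos: [0.5421, 0.0461, 0.0681]
tool_rot: [-0.191, 0.68, 0.192, 0.681]
force: [0.6, 3.2, 1.7]
finger_gap: 0.002
```

Request:
{"fn": "arm_command", "kwargs": {"series": [[[0, 0, 0, 0], [0, 0, 0, 0]]]}}

```text
t: 5.05
tcp_pos: [0.542, 0.0457, 0.068]
tool_rot: [-0.191, 0.681, 0.191, 0.681]
force: [0.7, 3.2, 0.9]
finger_gap: -0.004
```

```bash
python3 -c "
from h import *
rel('L')
cv2.imwrite('pics/w2.png',cv2.cvtColor(snapshot('wrist'),cv2.COLOR_RGB2BGR))"
```

```text
t 5.05 yaw-th 0.271 z 68.0 | box [-41.   6.] | tool zy [-37.9  16.8] | F zy [2.27 2.38] Fz 0.87 gap -0.00
```

View pics/w2.png

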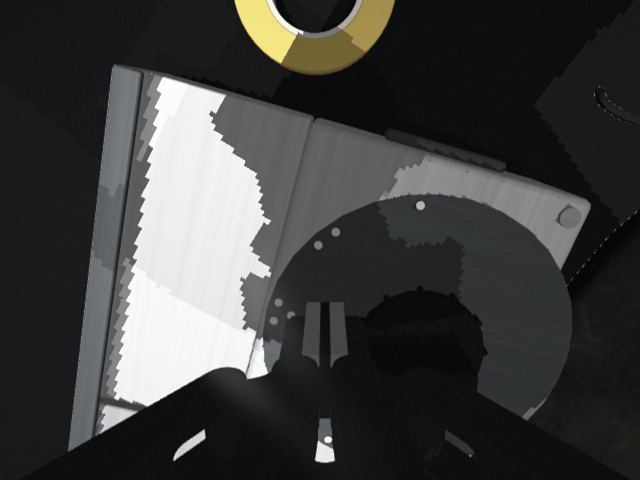

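The fingers (324,330) sit behind the pointer, the 3-pip group is ahead-left at (280,310), and the 2-pip group is at (327,238). Now fine stepping.

Request:
{"fn": "arm_command", "kwargs": {"series": [[[0, -1.5, -0.65, -0.04], [0, 0, 0, 0]]]}}

```text
t: 5.3
tcp_pos: [0.5422, 0.044, 0.0679]
tool_rot: [-0.204, 0.677, 0.204, 0.677]
force: [-0.3, 3.5, 1.8]
finger_gap: -0.003
```

Request:
{"fn": "arm_command", "kwargs": {"series": [[[0, -1.14, -0.5, -0.03], [0, 0, 0, 0]]]}}

```text
t: 5.5
tcp_pos: [0.5424, 0.0427, 0.0679]
tool_rot: [-0.214, 0.674, 0.214, 0.674]
force: [-0.2, 4.5, 1.5]
finger_gap: -0.0
```

Request:
{"fn": "arm_command", "kwargs": {"series": [[[0, -0.76, -0.33, -0.02], [0, 0, 0, 0]]]}}

```text
t: 5.7
tcp_pos: [0.5426, 0.0418, 0.0679]
tool_rot: [-0.221, 0.672, 0.221, 0.671]
force: [-0.7, 4.1, 2.1]
finger_gap: 0.002
```

Request:
{"fn": "arm_command", "kwargs": {"series": [[[0, -1.14, -0.5, -0.03], [0, 0, 0, 0]]]}}

```text
t: 5.9
tcp_pos: [0.5429, 0.0404, 0.0679]
tool_rot: [-0.231, 0.668, 0.231, 0.668]
force: [-0.9, 3.2, 1.9]
finger_gap: 0.003
```

Request:
{"fn": "arm_command", "kwargs": {"series": [[[0, -1.14, -0.5, -0.03], [0, 0, 0, 0]]]}}

```text
t: 6.1
tcp_pos: [0.5433, 0.0389, 0.0678]
tool_rot: [-0.241, 0.665, 0.241, 0.665]
force: [-0.4, 2.8, 0.8]
finger_gap: 0.002
```

Request:
{"fn": "arm_command", "kwargs": {"series": [[[0, -1.14, -0.5, -0.03], [0, 0, 0, 0]]]}}

```text
t: 6.3
tcp_pos: [0.5437, 0.0377, 0.0678]
tool_rot: [-0.251, 0.661, 0.251, 0.661]
force: [-0.1, 1.5, 0.7]
finger_gap: 0.001
```

Request:
{"fn": "arm_command", "kwargs": {"series": [[[0, -1.0, -0.43, -0.026], [0, 0, 0, 0]]]}}

```text
t: 6.5
tcp_pos: [0.5438, 0.0371, 0.0678]
tool_rot: [-0.26, 0.658, 0.26, 0.657]
force: [-0.9, 2.8, 0.6]
finger_gap: -0.001
```

Request:
{"fn": "arm_command", "kwargs": {"series": [[[0, -0.76, -0.33, -0.02], [0, 0, 0, 0]]]}}

```text
t: 6.7
tcp_pos: [0.5438, 0.0367, 0.0678]
tool_rot: [-0.266, 0.655, 0.267, 0.655]
force: [-0.3, 4.4, 1.0]
finger_gap: -0.003
```

```bash
python3 -c "
from h import *
rel('L')"
```

```text
t 6.70 yaw-th 0.498 z 67.8 | box [-41.8  -3.1] | tool zy [-38.2  17.2] | F zy [2.83 3.34] Fz 0.99 gap -0.00
```

Request:
{"fn": "arm_command", "kwargs": {"series": [[[0, -0.6, -0.26, -0.015], [0, 0, 0, 0]]]}}

```text
t: 6.9
tcp_pos: [0.5438, 0.0363, 0.0678]
tool_rot: [-0.271, 0.653, 0.272, 0.653]
force: [-1.0, 6.4, 0.1]
finger_gap: 0.002
```

```bash
python3 -c "
from h import *
rel('L')"
```

```text
t 6.90 yaw-th 0.513 z 67.8 | box [-41.8  -3.5] | tool zy [-38.2  17.5] | F zy [3.85 5.24] Fz 0.15 gap 0.00
```

Request:
{"fn": "arm_command", "kwargs": {"series": [[[0, -0.7, 0, 0], [0, 0, 0, 0]]]}}

```text
t: 7.1
tcp_pos: [0.5439, 0.0361, 0.0678]
tool_rot: [-0.271, 0.654, 0.272, 0.652]
force: [-2.1, 5.9, 2.3]
finger_gap: 0.005
```

```bash
python3 -c "
from h import *
rel('L')"
```

```text
t 7.10 yaw-th 0.513 z 67.8 | box [-41.8  -3.7] | tool zy [-38.2  17.3] | F zy [2.69 5.61] Fz 2.27 gap 0.01
```

Request:
{"fn": "arm_command", "kwargs": {"series": [[[0, -0.8, 0, 0], [0, 0, 0, 0]]]}}

```text
t: 7.3
tcp_pos: [0.5441, 0.0359, 0.0678]
tool_rot: [-0.27, 0.654, 0.272, 0.652]
force: [-2.8, 7.5, 2.5]
finger_gap: -0.001
```

```bash
python3 -c "
from h import *
rel('L')"
```

```text
t 7.30 yaw-th 0.513 z 67.8 | box [-41.7  -3.9] | tool zy [-38.3  17.1] | F zy [3.35 7.32] Fz 2.55 gap -0.00
```

Held: 7.3 N with only 0.2 mm of yield. The left dial is caught at about 0.5 rad. Retreating and going to the right dial.

Request:
{"fn": "arm_command", "kwargs": {"series": [[[0, 8, 0, 0], [-30, 0, 0, 0], [-30, 0, 0, 0], [0, 0, 0, -0.1335], [0, 0, 0, -0.1335], [0, -40, -26.5, 0], [0, -40, -26.5, 0], [0, -40, -26.5, 0], [0, -40, -26.5, 0], [0, 0, 0, 0]]]}}

```text
t: 8.3
tcp_pos: [0.631, -0.1387, 0.1286]
tool_rot: [-0.358, 0.611, 0.351, 0.613]
force: [0.2, 0.0, -0.1]
finger_gap: 0.001
```

Request:
{"fn": "arm_command", "kwargs": {"series": [[[0, 0, 0, 0], [0, 0, 0, 0]]]}}

```text
t: 8.5
tcp_pos: [0.6257, -0.1302, 0.1275]
tool_rot: [-0.356, 0.611, 0.356, 0.61]
force: [-0.1, 0.8, 0.2]
finger_gap: -0.001
```

```bash
python3 -c "
from h import *
rel('R')
cv2.imwrite('pics/top2.png',cv2.cvtColor(snapshot('top'),cv2.COLOR_RGB2BGR)[150:300,230:430].repeat(4,0).repeat(4,1))"
```

```text
t 8.50 yaw-th 0.780 z 127.5 | box [ -8.3 -46. ] | tool zy [-38.3 -26.9] | F zy [0.66 0.54] Fz 0.24 gap -0.00
```

View pics/top2.png

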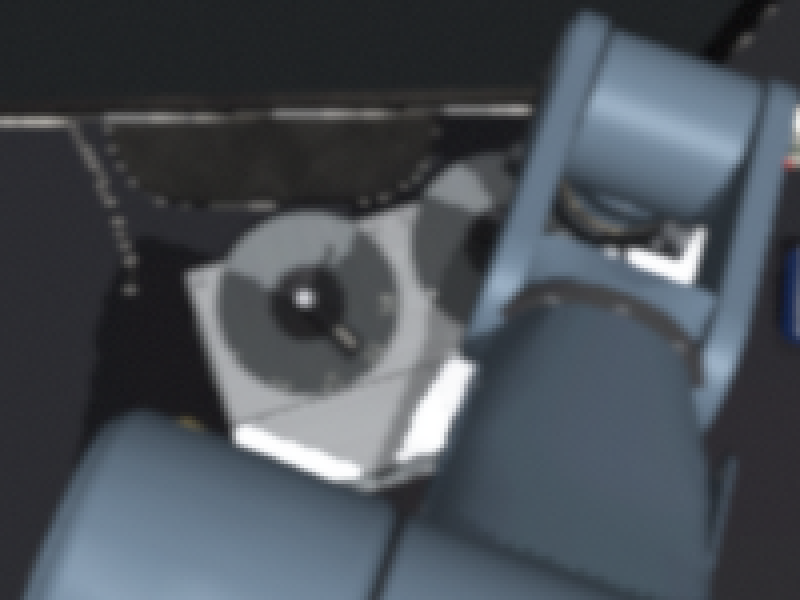

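The left pointer now runs from (305,298) to (352,348), about 0.48 rad, and nothing else is disturbed. Descending beside the right pointer and pushing.

Request:
{"fn": "arm_command", "kwargs": {"series": [[[25, 0, 0, 0], [25, 0, 0, 0], [9.5, 0, 0, 0], [0, 0, 0, 0], [0, 3, 0, 0], [0, 3, 0, 0], [0, 2, 0, 0], [0, 1.5, 0, 0], [0, 0, 0, 0]]]}}

```text
t: 9.45
tcp_pos: [0.6198, -0.127, 0.0696]
tool_rot: [-0.357, 0.61, 0.355, 0.612]
force: [2.7, -1.5, 1.9]
finger_gap: 0.005
```

```bash
python3 -c "
from h import *
rel('R')"
```

```text
t 9.45 yaw-th 0.780 z 69.6 | box [-13.  -41.3] | tool zy [-38.3 -20.2] | F zy [ 0.07 -3.07] Fz 1.86 gap 0.00
```

Request:
{"fn": "arm_command", "kwargs": {"series": [[[0, 1.92, -0.85, 0.05], [0, 1.92, -0.85, 0.05], [0, 1.92, -0.85, 0.05], [0, 1.92, -0.85, 0.05], [0, 1.92, -0.85, 0.05], [0, 1.92, -0.85, 0.05], [0, 1.92, -0.85, 0.05], [0, 1.92, -0.85, 0.05], [0, 1.92, -0.85, 0.05], [0, 1.92, -0.85, 0.05]]]}}

```text
t: 10.45
tcp_pos: [0.5993, -0.1208, 0.0691]
tool_rot: [-0.194, 0.68, 0.192, 0.68]
force: [0.6, -3.1, 1.7]
finger_gap: -0.004
```

```bash
python3 -c "
from h import *
rel('R')"
```

```text
t 10.45 yaw-th 0.278 z 69.1 | box [-31.1 -29.8] | tool zy [-38.1 -20.1] | F zy [-1.07 -2.94] Fz 1.65 gap -0.00
```

Request:
{"fn": "arm_command", "kwargs": {"series": [[[0, 2.1, -0.95, 0.055], [0, 2.1, -0.95, 0.055], [0, 2.1, -0.95, 0.055], [0, 2.1, -0.95, 0.055], [0, 2.1, -0.95, 0.055], [0, 2.1, -0.95, 0.055], [0, 2.1, -0.95, 0.055], [0, 2.1, -0.95, 0.055], [0, 2.1, -0.95, 0.055], [0, 2.1, -0.95, 0.055]]]}}

```text
t: 11.45
tcp_pos: [0.5829, -0.1034, 0.0688]
tool_rot: [-0.001, 0.708, 0.001, 0.707]
force: [0.2, -2.7, 2.4]
finger_gap: -0.001
```

Request:
{"fn": "arm_command", "kwargs": {"series": [[[0, 0, 0, 0], [0, 0, 0, 0]]]}}

```text
t: 11.65
tcp_pos: [0.5831, -0.1029, 0.0685]
tool_rot: [-0.002, 0.707, 0.002, 0.707]
force: [-0.7, -1.8, 1.2]
finger_gap: 0.0
```

```bash
python3 -c "
from h import *
rel('R')
cv2.imwrite('pics/top3.png',cv2.cvtColor(snapshot('top'),cv2.COLOR_RGB2BGR)[150:300,230:430].repeat(4,0).repeat(4,1))"
```

```text
t 11.65 yaw-th -0.269 z 68.5 | box [-41.8  -8.1] | tool zy [-38.2 -18.9] | F zy [-0.73 -1.78] Fz 1.25 gap 0.00
```

View pics/top3.png

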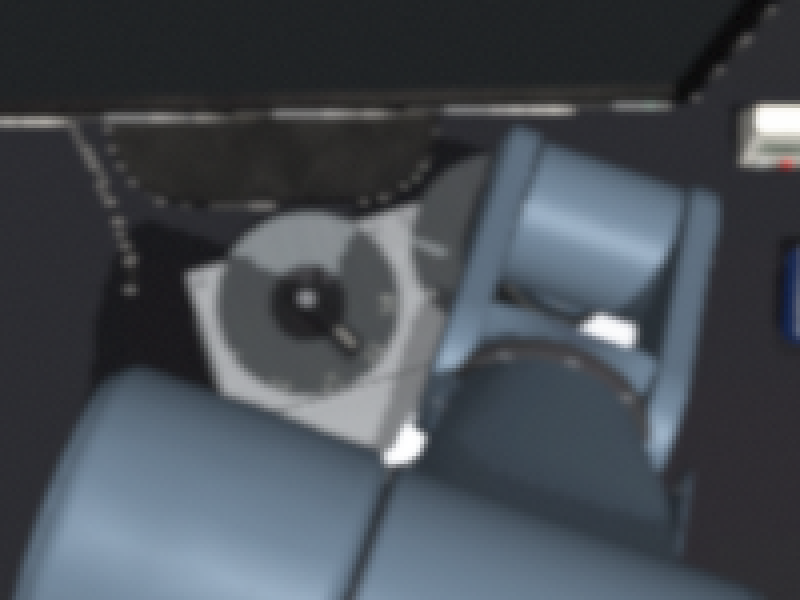

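The arm hides the right pointer and the left one is unchanged. Fine stepping by feel from here.

Request:
{"fn": "arm_command", "kwargs": {"series": [[[0, 1.5, -0.7, 0.04], [0, 0, 0, 0]]]}}

```text
t: 11.9
tcp_pos: [0.5825, -0.1012, 0.0684]
tool_rot: [0.012, 0.707, -0.012, 0.707]
force: [-1.3, -2.3, 1.5]
finger_gap: 0.003
```

```bash
python3 -c "
from h import *
rel('R')"
```

```text
t 11.90 yaw-th -0.309 z 68.4 | box [-41.9  -6.4] | tool zy [-38.  -18.8] | F zy [-1.18 -2.29] Fz 1.49 gap 0.00
```

Request:
{"fn": "arm_command", "kwargs": {"series": [[[0, 1.14, -0.5, 0.03], [0, 0, 0, 0]]]}}

```text
t: 12.1
tcp_pos: [0.5821, -0.1, 0.0683]
tool_rot: [0.023, 0.707, -0.023, 0.706]
force: [-1.3, -2.2, 1.2]
finger_gap: -0.004
```

Request:
{"fn": "arm_command", "kwargs": {"series": [[[0, 1.14, -0.5, 0.03], [0, 0, 0, 0]]]}}

```text
t: 12.3
tcp_pos: [0.5817, -0.0988, 0.0683]
tool_rot: [0.033, 0.707, -0.033, 0.706]
force: [-1.3, -2.3, 1.2]
finger_gap: 0.002
```

Request:
{"fn": "arm_command", "kwargs": {"series": [[[0, 1.14, -0.5, 0.03], [0, 0, 0, 0]]]}}

```text
t: 12.5
tcp_pos: [0.5813, -0.0975, 0.0683]
tool_rot: [0.044, 0.706, -0.044, 0.705]
force: [-1.8, -1.4, 0.5]
finger_gap: 0.001
```

Request:
{"fn": "arm_command", "kwargs": {"series": [[[0, 1.14, -0.5, 0.03], [0, 0, 0, 0]]]}}

```text
t: 12.7
tcp_pos: [0.581, -0.0963, 0.0683]
tool_rot: [0.054, 0.705, -0.054, 0.705]
force: [-1.4, -2.2, 1.6]
finger_gap: 0.003
```

Request:
{"fn": "arm_command", "kwargs": {"series": [[[0, 1.14, -0.5, 0.03], [0, 0, 0, 0]]]}}

```text
t: 12.9
tcp_pos: [0.5806, -0.0951, 0.0683]
tool_rot: [0.065, 0.704, -0.065, 0.704]
force: [-2.1, -1.9, 1.5]
finger_gap: -0.0
```

Request:
{"fn": "arm_command", "kwargs": {"series": [[[0, 1.14, -0.5, 0.03], [0, 0, 0, 0]]]}}

```text
t: 13.1
tcp_pos: [0.5803, -0.0938, 0.0683]
tool_rot: [0.075, 0.703, -0.075, 0.703]
force: [-2.2, -3.1, 1.7]
finger_gap: -0.003
```

Request:
{"fn": "arm_command", "kwargs": {"series": [[[0, 1.0, -0.45, 0.027], [0, 0, 0, 0]]]}}

```text
t: 13.3
tcp_pos: [0.5801, -0.0927, 0.0683]
tool_rot: [0.085, 0.702, -0.085, 0.702]
force: [-2.4, -1.7, 0.8]
finger_gap: 0.004
```

Request:
{"fn": "arm_command", "kwargs": {"series": [[[0, 1.14, -0.5, 0.03], [0, 0, 0, 0]]]}}

```text
t: 13.5
tcp_pos: [0.5799, -0.0915, 0.0683]
tool_rot: [0.096, 0.701, -0.096, 0.7]
force: [-3.2, -1.9, 1.1]
finger_gap: -0.001
```

```bash
python3 -c "
from h import *
rel('R')"
```

```text
t 13.50 yaw-th -0.547 z 68.3 | box [-41.8   3.7] | tool zy [-37.6 -18.6] | F zy [-2.57 -2.66] Fz 1.07 gap -0.00
```

Request:
{"fn": "arm_command", "kwargs": {"series": [[[0, 1.0, -0.6, 0.027], [0, 0, 0, 0]]]}}

```text
t: 13.7
tcp_pos: [0.5798, -0.0904, 0.0683]
tool_rot: [0.105, 0.699, -0.105, 0.699]
force: [-2.3, -1.5, -0.1]
finger_gap: -0.001
```

```bash
python3 -c "
from h import *
rel('R')"
```

```text
t 13.70 yaw-th -0.574 z 68.3 | box [-41.7   4.8] | tool zy [-37.6 -18.6] | F zy [-1.77 -2.08] Fz -0.10 gap -0.00
```

Still free. Continuing.

Request:
{"fn": "arm_command", "kwargs": {"series": [[[0, 1.14, -0.6, 0.03], [0, 0, 0, 0]]]}}

```text
t: 13.9
tcp_pos: [0.5796, -0.0891, 0.0683]
tool_rot: [0.116, 0.698, -0.116, 0.697]
force: [-2.3, -1.9, -0.8]
finger_gap: -0.002
```

Request:
{"fn": "arm_command", "kwargs": {"series": [[[0, 1.14, -0.6, 0.03], [0, 0, 0, 0]]]}}

```text
t: 14.1
tcp_pos: [0.5794, -0.0879, 0.0683]
tool_rot: [0.126, 0.696, -0.126, 0.696]
force: [-2.3, -1.5, 0.5]
finger_gap: -0.001
```

Request:
{"fn": "arm_command", "kwargs": {"series": [[[0, 1.14, -0.6, 0.03], [0, 0, 0, 0]]]}}

```text
t: 14.3
tcp_pos: [0.5793, -0.0866, 0.0683]
tool_rot: [0.136, 0.694, -0.136, 0.694]
force: [-2.8, -1.7, 0.2]
finger_gap: 0.0
```

Request:
{"fn": "arm_command", "kwargs": {"series": [[[0, 1.14, -0.6, 0.03], [0, 0, 0, 0]]]}}

```text
t: 14.5
tcp_pos: [0.5792, -0.0854, 0.0683]
tool_rot: [0.147, 0.692, -0.147, 0.692]
force: [-2.0, -1.5, -1.2]
finger_gap: -0.001
```

Request:
{"fn": "arm_command", "kwargs": {"series": [[[0, 1.14, -0.6, 0.03], [0, 0, 0, 0]]]}}

```text
t: 14.7
tcp_pos: [0.5792, -0.0841, 0.0683]
tool_rot: [0.157, 0.689, -0.157, 0.689]
force: [-2.5, -1.8, -1.0]
finger_gap: -0.001
```

Request:
{"fn": "arm_command", "kwargs": {"series": [[[0, 1.14, -0.6, 0.03], [0, 0, 0, 0]]]}}

```text
t: 14.9
tcp_pos: [0.5792, -0.0829, 0.0683]
tool_rot: [0.167, 0.687, -0.167, 0.687]
force: [-1.8, -2.1, -0.2]
finger_gap: -0.002
```

Request:
{"fn": "arm_command", "kwargs": {"series": [[[0, 1.14, -0.6, 0.03], [0, 0, 0, 0]]]}}

```text
t: 15.1
tcp_pos: [0.5792, -0.0816, 0.0683]
tool_rot: [0.178, 0.684, -0.178, 0.685]
force: [-2.1, -1.8, -1.2]
finger_gap: 0.001
```

Request:
{"fn": "arm_command", "kwargs": {"series": [[[0, 1.14, -0.55, 0.03], [0, 0, 0, 0]]]}}

```text
t: 15.3
tcp_pos: [0.5793, -0.0803, 0.0684]
tool_rot: [0.188, 0.682, -0.188, 0.682]
force: [-2.1, -1.9, -1.8]
finger_gap: 0.001
```

```bash
python3 -c "
from h import *
rel('R')"
```

```text
t 15.30 yaw-th -0.813 z 68.4 | box [-39.4  14.6] | tool zy [-37.7 -18.6] | F zy [-0.83 -2.72] Fz -1.75 gap 0.00
```

Request:
{"fn": "arm_command", "kwargs": {"series": [[[0, 1.14, -0.55, 0.03], [0, 0, 0, 0]]]}}

```text
t: 15.5
tcp_pos: [0.5794, -0.0791, 0.0684]
tool_rot: [0.198, 0.679, -0.198, 0.679]
force: [-2.3, -1.4, -1.8]
finger_gap: -0.002
```

Request:
{"fn": "arm_command", "kwargs": {"series": [[[0, 1.14, -0.55, 0.03], [0, 0, 0, 0]]]}}

```text
t: 15.7
tcp_pos: [0.5795, -0.0778, 0.0684]
tool_rot: [0.208, 0.676, -0.208, 0.676]
force: [-1.6, -1.5, -1.8]
finger_gap: 0.002
```

Request:
{"fn": "arm_command", "kwargs": {"series": [[[0, 1.14, -0.55, 0.03], [0, 0, 0, 0]]]}}

```text
t: 15.9
tcp_pos: [0.5799, -0.0764, 0.0685]
tool_rot: [0.219, 0.672, -0.218, 0.673]
force: [-1.2, -1.2, -0.7]
finger_gap: -0.001
```

Request:
{"fn": "arm_command", "kwargs": {"series": [[[0, 0.9, -0.45, 0.025], [0, 0, 0, 0]]]}}

```text
t: 16.1
tcp_pos: [0.5801, -0.0754, 0.0685]
tool_rot: [0.227, 0.669, -0.227, 0.67]
force: [-1.5, -0.4, -1.0]
finger_gap: 0.001
```

```bash
python3 -c "
from h import *
rel('R')"
```

```text
t 16.10 yaw-th -0.929 z 68.5 | box [-37.3  19.2] | tool zy [-37.7 -18.4] | F zy [-0.97 -1.24] Fz -0.95 gap 0.00
```

Request:
{"fn": "arm_command", "kwargs": {"series": [[[0, 0.9, -0.45, 0.025], [0, 0, 0, 0]]]}}

```text
t: 16.3
tcp_pos: [0.5802, -0.0745, 0.0685]
tool_rot: [0.236, 0.666, -0.236, 0.667]
force: [-1.0, -0.2, -0.2]
finger_gap: -0.002
```

```bash
python3 -c "
from h import *
rel('R')"
```

```text
t 16.30 yaw-th -0.954 z 68.5 | box [-36.9  20. ] | tool zy [-37.6 -18.6] | F zy [-0.61 -0.8 ] Fz -0.23 gap -0.00
```

Request:
{"fn": "arm_command", "kwargs": {"series": [[[0, 0.9, -0.45, 0.025], [0, 0, 0, 0]]]}}

```text
t: 16.5
tcp_pos: [0.5802, -0.0739, 0.0685]
tool_rot: [0.244, 0.664, -0.244, 0.664]
force: [-2.1, -2.1, -0.2]
finger_gap: 0.007
```

```bash
python3 -c "
from h import *
rel('R')"
```

```text
t 16.50 yaw-th -0.979 z 68.5 | box [-36.8  20.6] | tool zy [-37.6 -19.1] | F zy [-0.19 -2.95] Fz -0.21 gap 0.01
```

Movement is lagging, which looks like a catch. Confirming with small straight pushes.

Request:
{"fn": "arm_command", "kwargs": {"series": [[[0, 1.0, 0, 0], [0, 0, 0, 0]]]}}

```text
t: 16.7
tcp_pos: [0.5805, -0.0734, 0.0684]
tool_rot: [0.243, 0.664, -0.244, 0.664]
force: [-2.9, -4.2, 0.8]
finger_gap: 0.004
```

```bash
python3 -c "
from h import *
rel('R')"
```

```text
t 16.70 yaw-th -0.978 z 68.4 | box [-36.4  21. ] | tool zy [-37.7 -18.5] | F zy [ 0.49 -5.09] Fz 0.80 gap 0.00
```

Request:
{"fn": "arm_command", "kwargs": {"series": [[[0, 0.9, 0, 0], [0, 0, 0, 0]]]}}

```text
t: 16.9
tcp_pos: [0.5807, -0.0731, 0.0684]
tool_rot: [0.243, 0.664, -0.244, 0.663]
force: [-3.6, -5.4, 0.5]
finger_gap: 0.004
```

```bash
python3 -c "
from h import *
rel('R')"
```

```text
t 16.90 yaw-th -0.978 z 68.4 | box [-36.1  21.2] | tool zy [-37.8 -18.1] | F zy [ 0.75 -6.46] Fz 0.47 gap 0.00
```

Both dials are held: the right took 6.5 N against about 2.5 N drag. Retreat, lift and turn square to the box.

Request:
{"fn": "arm_command", "kwargs": {"series": [[[0, -8, 0, 0], [-30, 0, 0, 0], [-30, 0, 0, 0], [0, 0, 0, -0.14], [0, 0, 0, -0.14], [0, 0, 0, -0.14], [0, 0, 0, -0.14], [0, 0, 0, -0.14], [0, 0, 0, -0.14], [0, 0, 0, -0.138]]]}}

```text
t: 17.9
tcp_pos: [0.5768, -0.078, 0.1287]
tool_rot: [-0.098, 0.699, 0.099, 0.701]
force: [0.1, 0.3, -0.3]
finger_gap: -0.003
```

Request:
{"fn": "arm_command", "kwargs": {"series": [[[0, 0, 0, 0], [0, 0, 0, 0]]]}}

```text
t: 18.1
tcp_pos: [0.5766, -0.0781, 0.1286]
tool_rot: [-0.095, 0.7, 0.096, 0.701]
force: [-0.2, 0.1, -0.1]
finger_gap: -0.001
```

```bash
python3 -c "
from h import *
rel('G')
cv2.imwrite('pics/w3.png',cv2.cvtColor(snapshot('wrist'),cv2.COLOR_RGB2BGR))"
```

```text
t 18.10 yaw-th -0.004 z 128.6 | box [54.6 14.5] | tool zy [54.5 14.7] | F zy [-0.11  0.18] Fz -0.15 gap -0.00
```

Request:
{"fn": "arm_command", "kwargs": {"series": [[[0, -22.5, -27, 0], [0, -22.5, -27.5, 0], [0, 0, 0, 0], [25, 0, 0, 0], [25, 0, 0, 0], [0, 0, 0, 0], [0, 0, 0, 0]]]}}

```text
t: 18.85
tcp_pos: [0.5361, -0.136, 0.0784]
tool_rot: [-0.096, 0.701, 0.097, 0.7]
force: [0.2, 0.2, 0.3]
finger_gap: 0.003
```

```bash
python3 -c "
from h import *
rel('G')
cv2.imwrite('pics/w4.png',cv2.cvtColor(snapshot('wrist'),cv2.COLOR_RGB2BGR))"
```

```text
t 18.85 yaw-th -0.002 z 78.4 | box [ -0.  -30.2] | tool zy [  0.  -30.2] | F zy [0.22 0.15] Fz 0.27 gap 0.00
```

View pics/w4.png

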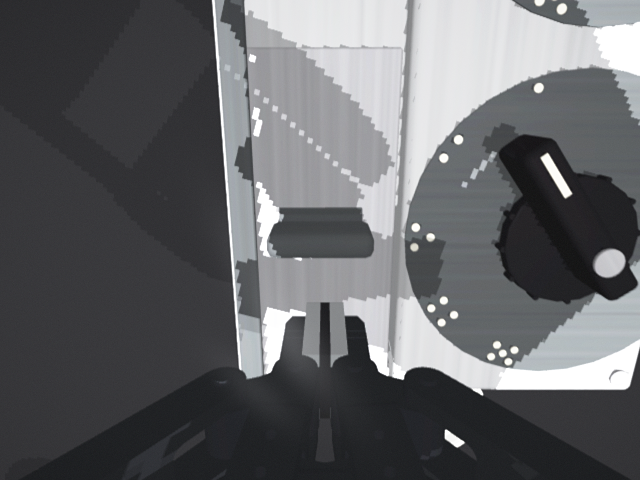

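The grip bar at (322,232) is squarely ahead of the fingers (324,335). The right pointer lies past its 2 pips (450,148), at about -0.95. Descend, make contact and test the lid gently.

Request:
{"fn": "arm_command", "kwargs": {"series": [[[15.5, 0, 0, 0], [0, 0, 0, 0], [0, 5, 0, 0], [0, 5, 0, 0], [0, 3, 0, 0], [0, 2, 0, 0], [0, 2, 0, 0], [0, 1, 0, 0], [0, 1, 0, 0], [0, 0, 0, 0]]]}}

```text
t: 19.9
tcp_pos: [0.5314, -0.1183, 0.0631]
tool_rot: [-0.097, 0.7, 0.096, 0.701]
force: [1.3, -2.4, 2.3]
finger_gap: 0.002
```

```bash
python3 -c "
from h import *
rel('G')"
```

```text
t 19.90 yaw-th -0.001 z 63.1 | box [  0.2 -11.9] | tool zy [  0.2 -11.9] | F zy [ 0.57 -2.61] Fz 2.27 gap 0.00
```

Request:
{"fn": "arm_command", "kwargs": {"series": [[[0, 1.2, 0, 0], [0, 0, 0, 0]]]}}

```text
t: 20.1
tcp_pos: [0.531, -0.117, 0.063]
tool_rot: [-0.097, 0.7, 0.096, 0.701]
force: [1.1, -2.4, 1.6]
finger_gap: -0.001
```

Request:
{"fn": "arm_command", "kwargs": {"series": [[[0, 1.2, 0, 0], [0, 0, 0, 0]]]}}

```text
t: 20.3
tcp_pos: [0.5305, -0.1157, 0.0629]
tool_rot: [-0.097, 0.7, 0.096, 0.701]
force: [2.5, -2.3, 1.6]
finger_gap: -0.0
```

Request:
{"fn": "arm_command", "kwargs": {"series": [[[0, 1.2, 0, 0], [0, 0, 0, 0]]]}}

```text
t: 20.5
tcp_pos: [0.53, -0.1144, 0.0629]
tool_rot: [-0.097, 0.7, 0.097, 0.701]
force: [3.4, -2.1, 0.7]
finger_gap: -0.002
```

```bash
python3 -c "
from h import *
rel('G')"
```

```text
t 20.50 yaw-th -0.001 z 62.9 | box [-0.1 -7.8] | tool zy [-0.1 -7.8] | F zy [ 2.73 -3.  ] Fz 0.69 gap -0.00
```

Unlocked: the lid is 8 mm along with only 3 N. Sliding on.

Request:
{"fn": "arm_command", "kwargs": {"series": [[[0, 5, 0, 0], [0, 7, 0, 0], [0, 7, 0, 0], [0, 7, 0, 0], [0, 7, 0, 0], [0, 7, 0, 0], [0, 7, 0, 0], [0, 6, 0, 0], [0, 3, 0, 0], [0, 0, 0, 0]]]}}

```text
t: 21.5
tcp_pos: [0.5133, -0.0597, 0.0627]
tool_rot: [-0.096, 0.701, 0.097, 0.7]
force: [0.6, -0.3, 0.4]
finger_gap: -0.0
```

```bash
python3 -c "
from h import *
rel('G')"
```

```text
t 21.50 yaw-th -0.000 z 62.7 | box [-1.3 49.4] | tool zy [-1.3 49.4] | F zy [ 0.53 -0.5 ] Fz 0.41 gap -0.00
```

Request:
{"fn": "arm_command", "kwargs": {"series": [[[0, 1, 0, 0], [0, 1, 0, 0], [0, 1, 0, 0], [0, 0, 0, 0]]]}}

```text
t: 21.9
tcp_pos: [0.5129, -0.0576, 0.0627]
tool_rot: [-0.096, 0.701, 0.097, 0.7]
force: [-0.3, -2.1, 0.9]
finger_gap: 0.002
```

Request:
{"fn": "arm_command", "kwargs": {"series": [[[0, 1, 0, 0], [0, 0, 0, 0]]]}}

```text
t: 22.1
tcp_pos: [0.513, -0.0566, 0.0627]
tool_rot: [-0.096, 0.701, 0.097, 0.7]
force: [-1.6, -2.4, -0.3]
finger_gap: 0.004
```

```bash
python3 -c "
from h import *
rel('G')"
```

```text
t 22.10 yaw-th -0.001 z 62.7 | box [-0.7 52.4] | tool zy [-0.8 52.4] | F zy [-2.24 -1.89] Fz -0.27 gap 0.00
```

Request:
{"fn": "arm_command", "kwargs": {"series": [[[0, 1.2, 0, 0], [0, 0, 0, 0]]]}}

```text
t: 22.3
tcp_pos: [0.5132, -0.0563, 0.0628]
tool_rot: [-0.097, 0.701, 0.097, 0.7]
force: [-1.7, -5.8, -0.0]
finger_gap: -0.002
```

Request:
{"fn": "arm_command", "kwargs": {"series": [[[0, 1.2, 0, 0], [0, 0, 0, 0]]]}}

```text
t: 22.5
tcp_pos: [0.5132, -0.0563, 0.0628]
tool_rot: [-0.098, 0.7, 0.096, 0.7]
force: [-1.7, -9.7, -0.4]
finger_gap: -0.003
```

```bash
python3 -c "
from h import *
rel('G')"
```

```text
t 22.50 yaw-th 0.001 z 62.8 | box [-0.4 52.7] | tool zy [-0.4 52.7] | F zy [-4.23 -8.84] Fz -0.44 gap -0.00
```

Hard end stop reached: 9 N with no motion. Back off, lift and move clear.

Request:
{"fn": "arm_command", "kwargs": {"series": [[[0, -5, 0, 0], [0, -10, 0, 0], [-40, 0, 0, 0], [-45, 0, 0, 0], [-45, 0, 0, 0], [0, -45, 0, 0], [0, -45, 0, 0], [0, -45, 0, 0], [0, -45, 0, 0], [0, -30, 0, 0]]]}}

```text
t: 23.5
tcp_pos: [0.5748, -0.2745, 0.1931]
tool_rot: [-0.096, 0.7, 0.096, 0.701]
force: [-0.8, 0.2, 0.2]
finger_gap: 0.002
```

Request:
{"fn": "arm_command", "kwargs": {"series": [[[0, 0, 0, 0], [0, 0, 0, 0], [0, 0, 0, 0]]]}}

```text
t: 23.8
tcp_pos: [0.5733, -0.2698, 0.1926]
tool_rot: [-0.096, 0.701, 0.097, 0.7]
force: [-0.3, 0.6, -0.1]
finger_gap: 0.001
```

```bash
python3 -c "
from h import *
rel('G')
cv2.imwrite('pics/w5.png',cv2.cvtColor(snapshot('scene'),cv2.COLOR_RGB2BGR)[120:420,150:450].repeat(2,0).repeat(2,1))"
```

```text
t 23.80 yaw-th -0.001 z 192.6 | box [  -0.6 -169.1] | tool zy [  -0.5 -169.1] | F zy [-0.16  0.64] Fz -0.12 gap 0.00
```

View pics/w5.png

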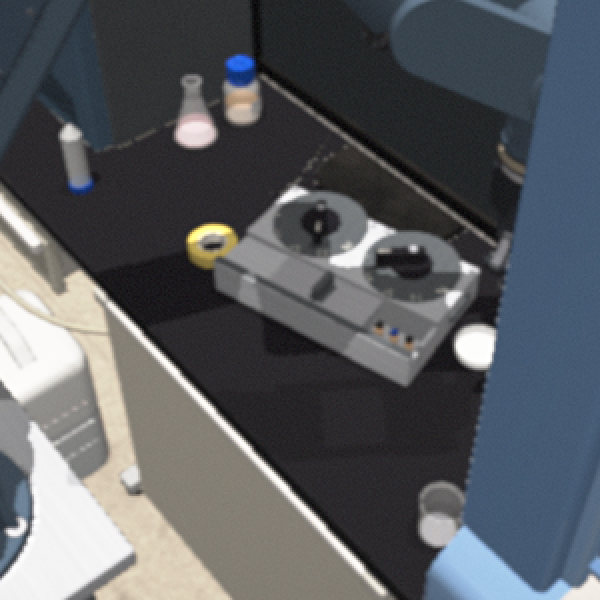

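The lid is open: the grip is at (322,285) and the vials are exposed at (395,335). The tape roll, petri dish, beaker, flask, bottle and tube all stand where they were, and the hand is clear. Handing in.

```bash
python3 -c "
from station import ticket;print(ticket.sign_off())"
```

```text
the job is handed in; nothing more can be done
None
```

The sample box is unlocked and its lid is fully open to the left. The job was handed in at about 24 s of robot time.

- **Left dial:** I turned it counter-clockwise until its pin caught at about 0.5 rad, short of the four-pip mark at 0.628. It held against a 7.3 N push.
- **Right dial:** I turned it clockwise until its pin caught at about -0.95 rad by my measurement, past the two-pip mark at -0.628. That is about 0.02 rad beyond the stated ±0.3 rad wear range. Pin free play and my angle error of a few hundredths of a radian can explain it. It held against about 6.5 N.
- **Lid:** It slid past the 4 mm locked stop with about 3 N of drag. I pushed it to the hard end stop, where it took about 9 N along the slide (about 10 N in all) with no further motion. By my estimate it travelled about 69 mm of the 70 mm.

After I withdrew, the wrist force was about zero and the hand was about 0.19 m above the bench, to the right of the box. The last picture shows the lid open with the vials exposed. The tape roll, petri dish, beaker, flask, bottle and tube look undisturbed. The tip box and timer were outside that picture; the arm did not touch them.

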